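# Clamp a reground drill bit and hold the hand microscope over its point

## Robot

A 7-joint arm with a two-finger parallel gripper is mounted at the origin on the work surface. World frame = base frame: x ahead of the robot, y to its left, z up, the work surface at z = 0. Lengths are in m, angles in rad, forces in N, time in s.
With the tool pointing down it reaches from about 0.35 to 0.9 m from the base axis. Payload 19.9 kg.
Tool frame: the origin (TCP) lies at the very end of the fingers, on their centre line; the grasp point (between the pads) lies 19 mm behind it; z points along the fingers, y is the line along which they close (so a half turn about z gives the same grasp; the last joint's range is limited). The gripper opens to 85 mm and grips with 20 to 120 N. Pads are 22 mm wide; open, the fingers measure 114 mm over their backs; the gripper's body (76 mm by 85 mm) begins 54 mm behind the grasp point. The pads swing forward as they close: fully open they stand 13 mm farther back than shut.
Start: joints at [-1.347, 0.417, -0.01, 1.614, 0.005, 1.111, -0.053], TCP at [0.164, 0.603, 0.231] pointing down, gripper open.
Joint ranges: [-2.81, 2.81], [-0.39, 2.02], [-1.27, 1.25], [0.06, 2.57], [-1.19, 4.33], [0.19, 2], [-2.82, 2.82]. Speed limits (rad/s): [1.89, 1.89, 2.39, 2.39, 3.01, 3.01, 3.01].

## Interface

Orientations are given as a unit quaternion [x, y, z, w].
In Python, from plant import * gives the robot as it stands. The module is installed in compiled form; this text tells all that it offers.
- The arm moves only by the shell command python3 -m pendant 'ROWS' [FORCE]. ROWS is JSON, a list of rows, each a list of 7 numbers: the shift along the tool's x, y, z in cm, then the turn, a rotation vector about the tool's x, y, z in rad, then the opening, from 0 (shut) to 1 (fully open). In form: [[x, y, z, ax, ay, az, jaw], ...]. A call has 1 to 12 rows; each row is the pose to reach, as a shift and turn from the pose commanded when the call began, along the tool's axes at that moment; what a row does not reach only later rows make up. A row lasts 1/10 s, in which the tool goes at most 50 mm and 8.59 degrees, less where a joint would pass 70% of its speed; a pose out of reach is approached as far as the arm can. A call with a gripper value outside its range is refused whole. The fingers move at their own pace and stop on an object; FORCE is the grip in N (left out, the last holds). Time passes only in rows, so rows that repeat a pose let the fingers close. It gives the time, the measured TCP pose, the force, the opening and the grip force at its end, in the units of the state.
- sense(): the state, without advancing time (a new reading comes with each control period).
- snapshot(name): name is "scene" or "side" or "wrist"; returns the picture (384x512x3 uint8, red, green, blue); there is no depth.
- get_calibration(name): a dict with "fx", "fy", "cx", "cy" (pixels), "dist_coeffs" ([k1, k2, p1, p2, k3] as OpenCV has them; the pictures are not rectified), "rvec" (rotation vector, rad) and "tvec" (3), from world to camera coordinates, as OpenCV has them; the wrist camera has in their place "hand_eye" (4x4, takes a point from camera to tool coordinates, whose origin is the TCP and whose axes are the flange's). Camera axes: x right, y down, z forward; pixel columns grow to the right and rows downward; lengths in m; the calibration is good to about 2 mm. A picture is of the moment at which its call begins: read the wrist's pose just before it. get_calibration takes no time and is no camera call.
- finish_job(): hands the job in; it is judged then, once.
Trained networks look in the newest picture that a camera, given by its name, has taken for a name from the list of things; names that differ only in an ending like _2 or _b are one class to them, and where a whole thing is asked for, a point or a joint stands for the part that bears it (a point fixed in the world has none). Each returns a list of dicts, best first, with "p" (0 to 1); they miss things now and then, are a little off and sometimes report something else, mostly with a low value. They report only what shows in the picture. A call takes as long as a camera call.
- search_frame(target, camera): "box" ([centre column, centre row, width, height] in pixels, round what is visible of it).
The state is a dict: "clock": time; "q": joint angles; "joint_vel": joint speeds; "joint_efforts": joint torques, N m; "eef_pos": TCP position; "ee_rot": TCP orientation; "contact_force": force on the tool from outside, world axes, zero at the start; "wrist_torque": the same for the moment, N m; "width": finger opening in m; "grip_force": force on a finger pad.
Only numpy, scipy, OpenCV 4.12 (cv2) and the standard library are available. Lean on these libraries where they do the work, as an engineer would, in place of code of your own. Each camera call takes 0.05 s, during which the arm holds its last target. There are 200 camera calls.

## Task

The reground drill bit stands loose, point up, in the bench chuck: turn the chuck's knurled ring clockwise (seen from above) until the three jaws have closed tight on the bit. Then lift the hand microscope out of its cup stand, carry it clear of the lever press and the two bottles in between without knocking them, and hold it upright, centred over the bit's point with its nose about a centimetre above it. Never let the microscope touch the bit or the chuck; finish while still holding it there, gripped and still.

Things in the scene. Friction and masses are not known exactly. Their poses are not given: they have to be found in the camera images.
- ring_mid (a point): Knurled steel ring of the bench chuck, 56 mm in diameter, 22 mm high (40 to 62 mm above the bench). This point is on the chuck's vertical axis, halfway up the ring, 51 mm above the bench. The ring can be gripped across its diameter from above, with the bit standing up between the fingers.
- chuck: The bench chuck: small steel three-jaw chuck, bore upwards, fixed on a 104 x 104 x 8 mm dark plate. Origin at bench level on its axis. Below the ring its neck is 50 mm in diameter down to 22 mm above the bench, flaring to 80 mm at 14 mm. Face 67 mm above the bench; the jaws rise to 78 mm and reach at most 26 mm from the axis.
- chuck_ring (a joint): Angle of the knurled ring, rad, growing clockwise seen from above. 0 = jaws fully open; the three jaws move in together 4 mm per rad and meet the bit at about 1.45; the ring stops at 1.65, tight. It turns stiffly (about 0.2 N m, more once the jaws bite) and stays where it is left.
- jaw0: One of three equal steel jaws on the chuck's face (8 mm wide, 11 mm high), 120 degrees apart, sliding towards the axis as the ring turns. Origin on the chuck's axis at bench level.
- jaw1: The second jaw, as jaw0.
- jaw2: The third jaw, as jaw0.
- bit_tip (a point): Point of the drill bit: a steel twist drill, 10 mm in diameter and 86 mm long, standing shank down in the chuck's bore (loose, about 12 mm across) with its point up, about 94 mm above the bench, 16 mm above the jaws. z runs up along the bit.
- scope_mid (a point): Centre of the cordless hand microscope, half-way up: an upright grey cylinder 32 mm in diameter, 118 mm long, about 0.14 kg; its lowest 24 mm is a clear nose of 26 mm diameter. z runs along it from nose to top, which are 59 mm below and above this point. It starts nose down in the cup stand, this point 69 mm above the bench.
- scope_nose (a point): Centre of the microscope's flat nose end (its lowest face), 59 mm below scope_mid along its axis.
- stand: Cup stand of the microscope, fixed on the bench: a black disc 92 mm in diameter and 10 mm thick with an upright tube, 45 mm outside and 37 mm inside diameter, whose rim is 40 mm above the bench. Origin at bench level on its axis.
- press: Hand lever press, fixed, between chuck and stand: a steel plate 160 mm (its x) x 84 mm (its y) x 10 mm with a white column and overhanging head, ram top 137 mm above the bench. Its bent lever with a black ball on the -y side reaches 162 mm above the bench. Origin at bench level in the middle of the plate.
- press_lever (a joint): Angle of the press's lever, rad, 0 as it stands; to be left there.
- bottle_far_mid (a point): Half-way up a capped bottle 48 mm in diameter and 125 mm high that stands loose on the bench beyond the press; to be left alone.
- bottle_near_mid (a point): Half-way up the like bottle on the robot's side of the press; to be left alone.

How it is judged:
On the way, in this order (a step that is already met when the one before it is completed fails the run):
1. the three jaws are closed tight on the bit while the microscope is still in its stand (value of joint chuck_ring above 1.42 rad and contact force between each of jaw0, jaw1, jaw2 and bit above 2 N and horizontal distance between scope_nose and stand below 0.01 m), for 0.2 s.
2. the microscope is lifted clear out of its stand (height (world z) of scope_nose above 0.045 m and contact force between scope and stand below 0.1 N and contact force between scope and the fingers above 0.5 N), for 0.1 s.
At the end, for the whole second after the job is handed in: Jaws tight on the bit (ring over 1.42 rad, each jaw over 1.5 N), bit upright and fully down; gripper alone carries the microscope, still, upright within 5.7 degrees, nose 4 to 17 mm above the bit's point and within 5 mm sideways, touching nothing else; bottles standing (value of joint chuck_ring above 1.42 rad and contact force between each of jaw0, jaw1, jaw2 and bit above 1.5 N and height (world z) of bit_tip between 0.088 and 0.1 m and angle between bit_tip's own z axis and vertical below 0.08 rad and z of scope_nose in the frame of bit_tip between 0.004 and 0.017 m and horizontal distance between scope_nose and bit_tip below 0.005 m and angle between each of scope_nose, bottle_far_mid, bottle_near_mid's own z axis and vertical below 0.1 rad and contact force between scope and the fingers above 0.5 N and contact force between scope and bit below 0.05 N and contact force between scope and stand below 0.05 N and contact force between scope and press below 0.05 N and linear speed of scope below 0.02 m/s); the arm keeps its last pose, push and grip.
It fails at once if the microscope touches the bit or the chuck (contact force between scope and bit above 0.3 N or contact force between scope and chuck above 0.3 N).
It fails at once if a bottle is knocked (shifted more than 15 mm or tipped) (distance of any of bottle_far_mid, bottle_near_mid from where it was at the start of the episode above 0.015 m).
It fails at once if the press is knocked or its lever moved (value of joint press_lever above 0.12 rad or value of joint press_lever below -0.12 rad or contact force between any of scope, the fingers, the arm and press above 3 N).
It also fails if it takes over 64 s, if anything falls off the work surface, if the arm or the gripper's body presses on something with over 40 N, if the wrist force passes 120 N, or if a joint passes its speed limit or range.

## Working session

There is one attempt and no reset: what is moved stays moved. The work goes in short steps, Python scripts to look and compute and a shell command to move; the robot and the scene stay as the last step left them, time stands still between calls to the robot, and variables do not carry over. Pictures are saved under pics/ and viewed, at most 10 in all, crops included, and the job is handed in when it is done.

```bash
mkdir -p pics; cat > h.py <<'E'
from plant import *
import numpy as np, cv2
from scipy.spatial.transform import Rotation as R
def cam(name, s=None):
    c=get_calibration(name); K=np.array([[c["fx"],0,c["cx"]],[0,c["fy"],c["cy"]],[0,0,1.]]); d=np.array(c["dist_coeffs"],float)
    if "hand_eye" in c:
        s=s or sense(); T=np.eye(4); T[:3,:3]=R.from_quat(s["ee_rot"]).as_matrix(); T[:3,3]=s["eef_pos"]
        M=T@np.array(c["hand_eye"])
    else:
        r=R.from_rotvec(np.ravel(c["rvec"])).as_matrix(); M=np.eye(4); M[:3,:3]=r.T; M[:3,3]=-r.T@np.ravel(c["tvec"])
    return K,d,M
def atz(C,u,v,z):
    K,d,M=C; p=cv2.undistortPoints(np.array([[[u,v]]],float),K,d)[0,0]
    w=M[:3,:3]@[p[0],p[1],1]; o=M[:3,3]; return o+w*(z-o[2])/w[2]
def proj(C,P):
    K,d,M=C; W=np.linalg.inv(M); return cv2.projectPoints(np.array(P,float).reshape(-1,3),cv2.Rodrigues(W[:3,:3])[0],W[:3,3],K,d)[0].reshape(-1,2)
def tri(Cs,uv):
    A=np.zeros((3,3));b=np.zeros(3)
    for (K,d,M),(u,v) in zip(Cs,uv):
        p=cv2.undistortPoints(np.array([[[u,v]]],float),K,d)[0,0]; w=M[:3,:3]@[p[0],p[1],1]; w/=np.linalg.norm(w)
        P=np.eye(3)-np.outer(w,w);A+=P;b+=P@M[:3,3]
    return np.linalg.solve(A,b)
E
cat > a.py <<'E'
from h import *
s=sense();print(s["eef_pos"],s["ee_rot"],s["width"],s["clock"])
B={}
for n in("scene","side"):
    im=snapshot(n);cv2.imwrite(f"pics/{n}0.png",im[:,:,::-1]); C=cam(n); print(n,C[2][:3,3].round(3))
    for t in("chuck","ring_mid","bit_tip","scope_mid","stand","press","bottle_far_mid"):
        for r in search_frame(t,n)[:2]:
            print(n,t,np.round(r["box"]),round(r["p"],2)); B.setdefault((n,t),r["box"])
for t in("chuck","ring_mid","bit_tip","scope_mid","stand","press"):
    if ("scene",t) in B and ("side",t) in B: print(t,tri([cam("scene"),cam("side")],[B["scene",t][:2],B["side",t][:2]]).round(3))
E
python3 a.py
```

```text
[0.16347128 0.60287411 0.23065985] [ 1.32006666e-01  9.91248633e-01 -6.21311063e-04 -4.11282237e-05] 0.0852420054382623 0.0
scene [1.328 0.363 0.835]
scene chuck [161. 214.  50.  39.] 0.67
scene ring_mid [162. 214.  54.  47.] 0.56
scene scope_mid [346. 248.  13.  37.] 0.74
scene stand [344. 269.  36.  29.] 0.88
scene press [258. 212.  62.  92.] 0.65
scene bottle_far_mid [228. 271.  20.  45.] 0.69
side [ 0.335 -0.57   0.488]
side chuck [350. 331.  96.  84.] 0.64
side ring_mid [349. 330.  96.  88.] 0.73
side bit_tip [353. 297.   8.  14.] 0.5
side scope_mid [230. 155.  15.  36.] 0.61
side scope_mid [249. 219.  91.  80.] 0.19
side stand [331. 193.  26.  56.] 0.48
side press [249. 218.  93.  81.] 0.87
side bottle_far_mid [330. 191.  28.  55.] 0.74
side bottle_far_mid [229. 155.  16.  38.] 0.34
chuck [ 0.594 -0.271  0.006]
ring_mid [ 0.593 -0.269  0.007]
scope_mid [0.562 0.235 0.083]
stand [0.712 0.174 0.053]
press [ 0.524 -0.01   0.063]
```

```bash
python3 - <<'E'
import cv2
a=cv2.imread("pics/scene0.png");b=cv2.imread("pics/side0.png")
a=cv2.resize(a[150:330,100:400],(800,480));cv2.imwrite("pics/s1.png",a)
b=cv2.resize(b[110:384,130:460],(720,598));cv2.imwrite("pics/s2.png",b)
E
```

```text
(no output)
```

View pics/s1.png

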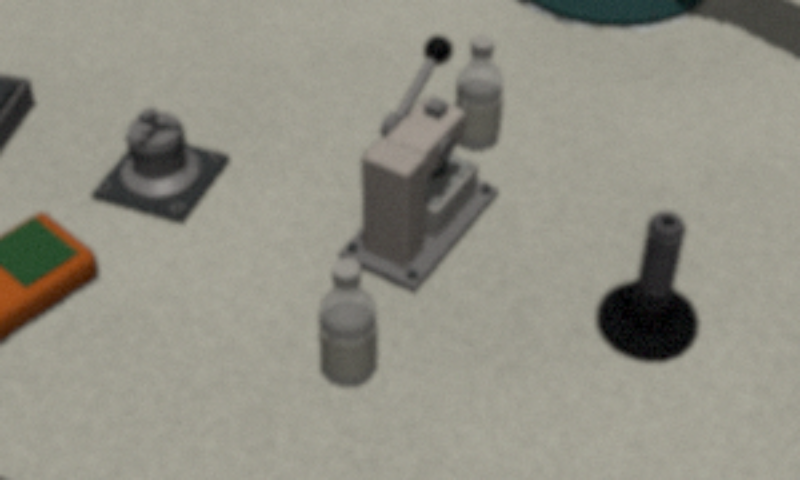

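View pics/s2.png

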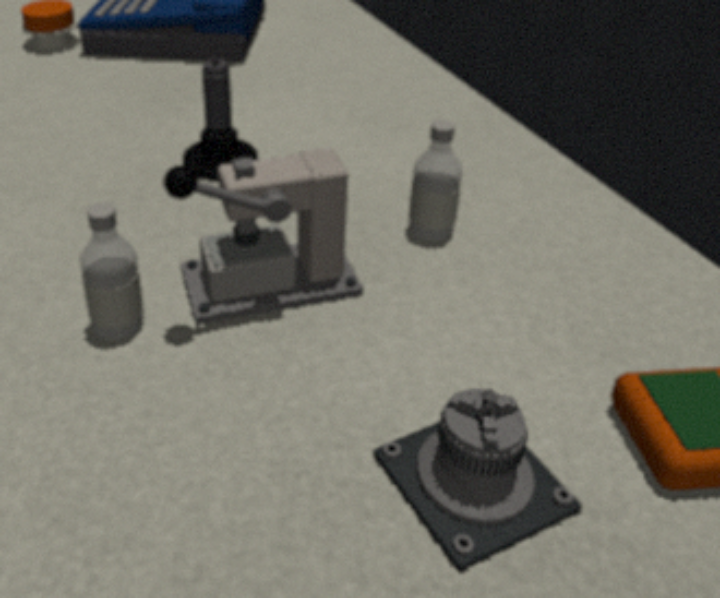

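The scene picture shows the chuck (about 159,197 in full-image pixels), press, two bottles and the scope in its stand (top about 350,232). The side picture shows the same things: chuck face about (352,296), scope top about (229,140).

```bash
python3 - <<'E'
from h import *
a=cam("scene");b=cam("side")
f=lambda x,y:(x/2.667+100,y/2.667+150)
g=lambda x,y:(x/2.182+130,y/2.182+110)
for n,p,q,z in [("face",f(156,122),g(485,410),.072),("scopetop",f(667,220),g(216,66),.128),("far cap",f(347,263),g(443,128),.125),("near cap",f(483,44),g(102,212),.125),("ball",f(437,48),g(180,182),.15),("ram",f(436,104),g(243,165),.137)]:
    print(n,atz(a,*p,z).round(3),atz(b,*q,z).round(3),tri([a,b],[p,q]).round(3))
for n,p,q in [("platecorner r",f(497,190),g(185,262)),("plate c2",f(413,290),g(360,290))]: print(n,atz(a,*p,.01).round(3),atz(b,*q,.01).round(3))
s=sense();print(R.from_quat(s["ee_rot"]).as_matrix().round(3)); print(get_calibration("wrist")["hand_eye"])
E
```

```text
face [ 0.593 -0.266  0.072] [ 0.596 -0.266  0.072] [ 0.594 -0.266  0.073]
scopetop [0.561 0.235 0.128] [0.558 0.225 0.128] [0.56  0.234 0.125]
far cap [0.722 0.019 0.125] [0.72  0.01  0.125] [0.722 0.016 0.122]
near cap [ 0.395 -0.005  0.125] [ 0.388 -0.016  0.125] [ 0.389 -0.008  0.12 ]
ball [ 0.454 -0.029  0.15 ] [ 0.451 -0.034  0.15 ] [ 0.452 -0.03   0.148]
ram [0.518 0.001 0.137] [ 0.513 -0.006  0.137] [ 0.515 -0.001  0.134]
platecorner r [0.468 0.048 0.01 ] [0.466 0.043 0.01 ]
plate c2 [0.627 0.033 0.01 ] [ 0.607 -0.057  0.01 ]
[[-0.965  0.262  0.   ]
 [ 0.262  0.965 -0.   ]
 [-0.    -0.    -1.   ]]
[[-5.49423743e-04 -9.54886405e-01 -2.96970793e-01  7.70030638e-02]
 [ 9.99999451e-01 -2.59701657e-04 -1.01504211e-03  5.62460508e-04]
 [ 8.92126104e-04 -2.96971187e-01  9.54886024e-01 -1.41847045e-01]
 [ 0.00000000e+00  0.00000000e+00  0.00000000e+00  1.00000000e+00]]
```

```bash
python3 -m pendant '[[-32,-36,-3,0,0,0,1],[-64.3,-72.6,-3,0,0,0,1],[-64.3,-72.6,-3,0,0,0,1],[-64.3,-72.6,-3,0,0,0,1],[-64.3,-72.6,-3,0,0,0,1],[-64.3,-72.6,-3,0,0,0,1],[-64.3,-72.6,-3,0,0,0,1],[-64.3,-72.6,-3,0,0,0,1],[-64.3,-72.6,-3,0,0,0,1],[-64.3,-72.6,-3,0,0,0,1],[-64.3,-72.6,-3,0,0,0,1],[-64.3,-72.6,-3,0,0,0,1]]'; python3 -c "
from plant import *;print(sense()['q'],sense()['eef_pos'])"
```

```text
clock: 2.0
eef_pos: [0.4304, 0.0639, 0.251]
ee_rot: [0.132, 0.991, 0.0, 0.0]
contact_force: [2.1, 1.4, -0.3]
width: 0.0856
grip_force: 0.0
[-0.66137708  0.04263887  0.45898474  2.04901214 -0.02217008  1.05338626
  1.11439167] [0.43037566 0.06393111 0.25095612]
```

```bash
python3 -m pendant '[[-12,-14,0,0,0,0,1],[-24.5,-27.5,0,0,0,0,1],[-24.5,-27.5,0,0,0,0,1],[-24.5,-27.5,0,0,0,0,1],[-24.5,-27.5,0,0,0,0,1],[-24.5,-27.5,0,0,0,0,1],[-24.5,-27.5,0,0,0,0,1],[-24.5,-27.5,0,0,0,0,1],[-24.5,-27.5,0,0,0,0,1],[-24.5,-27.5,0,0,0,0,1]]'; python3 - <<'E'
from h import *
s=sense();im=snapshot("wrist");print(s['q'].round(2) if hasattr(s['q'],'round') else s['q'],s['eef_pos']);C=cam("wrist",s)
cv2.imwrite("pics/w1.png",im[:,:,::-1])
for t,z in(("ring_mid",.06),("chuck",.03),("bit_tip",.09)):
  for r in search_frame(t,"wrist")[:2]: print(t,np.round(r["box"]),r["p"],atz(C,*r["box"][:2],z).round(4))
print(proj(C,[[.594,-.266,.078]]))
E
```

```text
clock: 3.0
eef_pos: [0.5941, -0.2635, 0.2502]
ee_rot: [0.132, 0.991, 0.0, -0.0]
contact_force: [0.3, -0.3, 0.7]
width: 0.0855
grip_force: 0.0
[-0.07  0.51  0.63  1.54 -0.31  1.19  1.92] [ 0.59413603 -0.26354727  0.25015007]
ring_mid [247. 165.  92.  90.] 0.58 [ 0.5827 -0.2634  0.06  ]
chuck [247. 165.  92.  92.] 0.82 [ 0.5875 -0.2657  0.03  ]
bit_tip [246. 181.  12.  10.] 0.61 [ 0.5937 -0.2679  0.09  ]
[[247.66236297 177.91307602]]
```

View pics/w1.png

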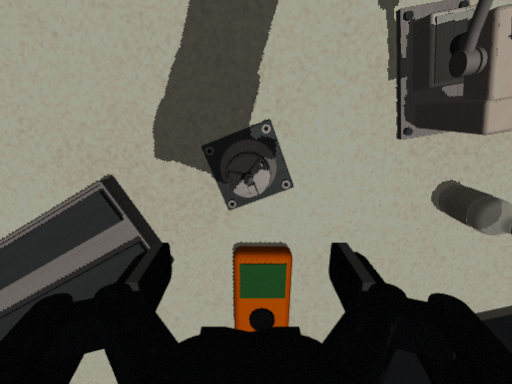

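The wrist picture shows the chuck plate at about (248,167), the bit point at (246,181), an orange meter below it (edge at row 243) and a black case to the left (corner about 160,250).

```bash
python3 - <<'E'
from h import *
s=sense();C=cam("wrist",s)
for n,u,v,z in(("plate",248.3,166.8,.008),("face",249,173.5,.067),("orange",262,245,.03),("case",165,250,.04),("case2",110,180,.04),("bottle",485,212,.125)):
  print(n,atz(C,u,v,z).round(4))
for q in [(266,129),(209,150),(287,184),(231,204)]: print(atz(C,*q,.008).round(4))
E
```

```text
plate [ 0.5957 -0.2648  0.008 ]
face [ 0.5923 -0.2626  0.067 ]
orange [ 0.7102 -0.2748  0.03  ]
case [ 0.6761 -0.4117  0.04  ]
case2 [ 0.5584 -0.4461  0.04  ]
bottle [ 0.6844 -0.0297  0.125 ]
[ 0.551  -0.2273  0.008 ]
[ 0.558  -0.3119  0.008 ]
[ 0.6351 -0.2168  0.008 ]
[ 0.6435 -0.3046  0.008 ]
```

```bash
python3 -m pendant '[[-0.2,-0.1,5,0,0,0,1],[-0.2,-0.1,10,0,0,0,1],[-0.2,-0.1,15,0,0,0,1],[-0.2,-0.1,18,0,0,0,1],[-0.2,-0.1,21.8,0,0,0,1],[-0.2,-0.1,21.8,0,0,0,1],[-0.2,-0.1,21.8,0,0,0,1]]' && python3 -m pendant '[[0,0,0,0,0,0,0.6],[0,0,0,0,0,0,0.6],[0,0,0,0,0,0,0.5],[0,0,0,0,0,0,0.5],[0,0,0,0,0,0,0.5],[0,0,0,0,0,0,0.5],[0,0,0,0,0,0,0.5]]' 60
```

```text
clock: 3.9
eef_pos: [0.5962, -0.2649, 0.0335]
ee_rot: [0.132, 0.991, -0.0, -0.0]
contact_force: [0.4, -0.2, 1.0]
width: 0.0857
grip_force: 0.0
clock: 4.6
eef_pos: [0.5968, -0.267, 0.0351]
ee_rot: [0.132, 0.991, -0.001, 0.002]
contact_force: [-2.9, -5.5, 13.0]
width: 0.0544
grip_force: 61.2
```

```bash
python3 -m pendant '[[0,-0.2,0,0,0,0,0.5],[0,-0.2,0,0,0,0.14,0.5],[0,-0.2,0,0,0,0.28,0.5],[0,-0.2,0,0,0,0.42,0.5],[0,-0.2,0,0,0,0.56,0.5],[0,-0.2,0,0,0,0.7,0.5],[0,-0.2,0,0,0,0.84,0.5],[0,-0.2,0,0,0,0.98,0.5],[0,-0.2,0,0,0,1.12,0.5],[0,-0.2,0,0,0,1.26,0.5],[0,-0.2,0,0,0,1.4,0.5]]' 100; python3 -c "
from plant import *;s=sense();print(s['q'],s['wrist_torque'])"
```

```text
clock: 5.7
eef_pos: [0.5965, -0.2678, 0.0354]
ee_rot: [0.741, 0.671, 0.001, 0.001]
contact_force: [-12.7, 12.2, 28.6]
width: 0.0533
grip_force: 107.1
[-0.1778196   0.87385383  0.82633283  1.68521494 -0.77524045  0.93814056
  0.85532799] [1.76008384 1.83331674 2.53879952]
```

```bash
python3 -m pendant '[[0,0,0,0,0,0.1,0.5],[0,0,0,0,0,0.2,0.5],[0,0,0,0,0,0.27,0.5],[0,0,0,0,0,0.27,0.5],[0,0,0,0,0,0.27,0.5]]'; python3 -c "
from plant import *;s=sense();print(s['q'],s['wrist_torque'])"
```

```text
clock: 6.2
eef_pos: [0.5944, -0.2719, 0.035]
ee_rot: [0.824, 0.566, -0.001, 0.003]
contact_force: [-8.9, -19.8, 7.7]
width: 0.0535
grip_force: 106.6
[-0.20574676  0.90375585  0.88397522  1.6875724  -0.82595084  0.96168226
  0.62537928] [-4.44657443  2.16689142 -0.01208607]
```

```bash
python3 -m pendant '[[0,0,0,0,0,0,1],[0,0,0,0,0,0,1],[0,0,0,0,0,0,1],[0,0,0,0,0,0,1],[0,0,0,0,0,0,1],[0,0,-4,0,0,0,1],[0,0,-8,0,0,0,1],[0,0,-12,0,0,0,1],[0,0,-12,0,0,0,1]]' 60; python3 - <<'E'
from h import *
s=sense();im=snapshot("wrist");print(s['eef_pos']);C=cam("wrist",s)
p=proj(C,[[.596,-.2665,.078]])[0];print(p)
for r in search_frame("bit_tip","wrist")[:2]: print(r["box"],r["p"],atz(C,*r["box"][:2],.09))
x,y=p.astype(int);cv2.imwrite("pics/w2.png",cv2.resize(im[max(0,y-100):y+100,max(0,x-100):x+100,::-1],(600,600),interpolation=cv2.INTER_CUBIC))
E
```

```text
clock: 7.1
eef_pos: [0.5971, -0.2684, 0.1577]
ee_rot: [0.823, 0.567, 0.002, 0.003]
contact_force: [0.3, -0.2, -0.6]
width: 0.0857
grip_force: 0.0
[ 0.59708353 -0.26838163  0.15770249]
[248.78333455 200.4602666 ]
[248.0, 202.1, 16.4, 18.4] 0.54 [ 0.59631114 -0.26379106  0.09      ]
```

View pics/w2.png

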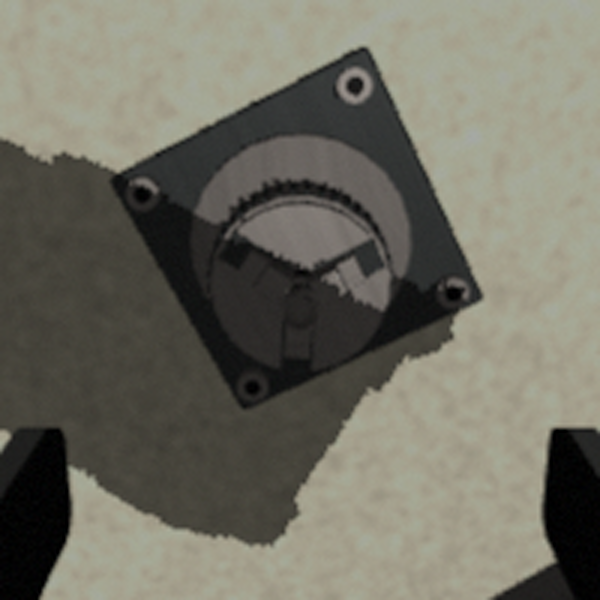

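```bash
python3 -m pendant '[[0.1,-0.2,0,0,0,-0.14,1],[0.1,-0.2,0,0,0,-0.28,1],[0.1,-0.2,0,0,0,-0.42,1],[0.1,-0.2,4,0,0,-0.5,1],[0.1,-0.2,8,0,0,-0.5,1],[0.1,-0.2,12.3,0,0,-0.5,1],[0.1,-0.2,12.3,0,0,-0.5,0.6],[0.1,-0.2,12.3,0,0,-0.5,0.6],[0.1,-0.2,12.3,0,0,-0.5,0.5],[0.1,-0.2,12.3,0,0,-0.5,0.5],[0.1,-0.2,12.3,0,0,-0.5,0.5],[0.1,-0.2,12.3,0,0,-0.5,0.5]]' 80;  python3 -c "
from plant import *;s=sense();print(s['q'],s['wrist_torque'])"
```

```text
clock: 8.4
eef_pos: [0.5959, -0.2651, 0.031]
ee_rot: [0.657, 0.754, 0.001, 0.001]
contact_force: [14.8, -3.0, -23.1]
width: 0.054
grip_force: 88.6
[-0.15263682  0.85430233  0.7740844   1.68988593 -0.73296996  0.90769651
  1.05971894] [-0.87491396 -1.77642429 -0.04204225]
```

```bash
python3 -m pendant '[[0,0,0,0,0,0.07,0.5],[0,0,0,0,0,0.14,0.5],[0,0,0,0,0,0.14,0.5]]'; python3 -c "
from plant import *;s=sense();print(s['wrist_torque'])"; python3 -m pendant '[[0,0,0,0,0,0.07,0.5],[0,0,0,0,0,0.14,0.5],[0,0,0,0,0,0.14,0.5]]'; python3 -c "
from plant import *;s=sense();print(s['wrist_torque'])"
```

```text
clock: 8.7
eef_pos: [0.5962, -0.2611, 0.0308]
ee_rot: [0.708, 0.706, 0.002, -0.001]
contact_force: [7.0, 18.8, -7.6]
width: 0.0539
grip_force: 91.6
[ 3.98272766 -0.97748844 -0.03106326]
clock: 9.0
eef_pos: [0.5969, -0.262, 0.0312]
ee_rot: [0.756, 0.655, 0.002, -0.0]
contact_force: [12.2, 14.5, -9.3]
width: 0.0541
grip_force: 90.5
[ 2.8509137  -1.6529406  -0.01866442]
```

```bash
python3 -m pendant '[[0,0,0,0,0,0,1],[0,0,0,0,0,0,1],[0,0,0,0,0,0,1],[0,0,0,0,0,-0.14,1],[0,0,0,0,0,-0.28,1],[0,0,0,0,0,-0.28,1]]' 120; python3 -c "
from plant import *;s=sense();print(s['q'],s['wrist_torque'])"
```

```text
clock: 9.6
eef_pos: [0.5941, -0.266, 0.0304]
ee_rot: [0.657, 0.754, 0.0, 0.0]
contact_force: [0.4, -0.6, 1.2]
width: 0.0855
grip_force: 0.0
[-0.15069687  0.85444379  0.77426709  1.69172043 -0.73301484  0.9082551
  1.06321311] [0.06062037 0.05578442 0.01330569]
```

```bash
python3 -m pendant '[[-0.1,0.2,-0.2,0,0,0,1],[-0.1,0.2,-0.2,0,0,0,0.6],[-0.1,0.2,-0.2,0,0,0,0.6],[-0.1,0.2,-0.2,0,0,0,0.3],[-0.1,0.2,-0.2,0,0,0,0.3],[-0.1,0.2,-0.2,0,0,0,0.3],[-0.1,0.2,-0.2,0,0,0,0.3]]' 120; for i in 1 2 3; do python3 -m pendant '[[0,0,0,0,0,0.04,0.3],[0,0,0,0,0,0.08,0.3]]'; python3 -c "
from plant import *;s=sense();print(s['wrist_torque'],s['joint_efforts'][6])"; done
```

```text
clock: 10.3
eef_pos: [0.5962, -0.2662, 0.0323]
ee_rot: [0.658, 0.753, 0.0, 0.0]
contact_force: [-3.7, 4.1, 14.1]
width: 0.0532
grip_force: 123.4
clock: 10.5
eef_pos: [0.5963, -0.2681, 0.0323]
ee_rot: [0.688, 0.726, -0.001, 0.002]
contact_force: [1.0, -9.1, 6.2]
width: 0.0533
grip_force: 130.3
[-2.56959991  0.25693833  0.34834696] 1.251085102558136
clock: 10.7
eef_pos: [0.5962, -0.2698, 0.0324]
ee_rot: [0.717, 0.697, -0.002, 0.003]
contact_force: [2.9, -19.2, -2.2]
width: 0.0529
grip_force: 130.2
[-3.96144131 -0.50267475  1.76529621] 0.4000717867165804
clock: 10.9
eef_pos: [0.5962, -0.2676, 0.0324]
ee_rot: [0.744, 0.668, -0.001, 0.001]
contact_force: [-2.4, -4.7, 10.4]
width: 0.0532
grip_force: 131.1
[-0.96134387  0.80241241  1.57139034] 0.37150430493056774
```

```bash
python3 -m pendant '[[0,0,0,0,0,0.07,0.3],[0,0,0,0,0,0.14,0.3],[0,0,0,0,0,0.21,0.3],[0,0,0,0,0,0.28,0.3],[0,0,0,0,0,0.35,0.3],[0,0,0,0,0,0.35,0.3]]'; python3 -c "
from plant import *;s=sense();print(s['wrist_torque'])";  python3 -m pendant '[[0,0,0,0,0,0,1],[0,0,0,0,0,0,1],[0,0,0,0,0,0,1],[0,0,-4,0,0,0,1],[0,0,-8,0,0,0,1],[0,0,-11,0,0,0,1],[0,0,-11,0,0,0,1]]' 60; python3 - <<'E'
from h import *
s=sense();C=cam("wrist",s);b=[]
for i in range(4):
  im=snapshot("wrist")
  b.append(im.astype(float))
im=np.mean(b,0).astype(np.uint8)
p=proj(C,[[.596,-.2665,.078]])[0];print(p)
for r in search_frame("bit_tip","wrist")[:2]: print(r["box"],r["p"],atz(C,*r["box"][:2],.094))
x,y=p.astype(int);c=im[y-42:y+42,x-42:x+42,::-1].astype(float)
c=np.clip(255*(c/255)**.5,0,255).astype(np.uint8)
cv2.imwrite("pics/w3.png",cv2.resize(c,(588,588),interpolation=cv2.INTER_CUBIC))
E
```

```text
clock: 11.5
eef_pos: [0.5975, -0.2646, 0.032]
ee_rot: [0.849, 0.529, 0.001, -0.0]
contact_force: [2.9, 9.7, 11.3]
width: 0.0532
grip_force: 133.4
[ 1.86549441 -0.78928248 -0.10745326]
clock: 12.2
eef_pos: [0.5972, -0.2674, 0.1455]
ee_rot: [0.848, 0.53, 0.001, 0.002]
contact_force: [0.3, -1.7, 0.5]
width: 0.0854
grip_force: 0.0
[249.16620057 206.37057185]
[250.0, 209.3, 16.0, 20.8] 0.53 [ 0.59802268 -0.26368097  0.094     ]
```

View pics/w3.png

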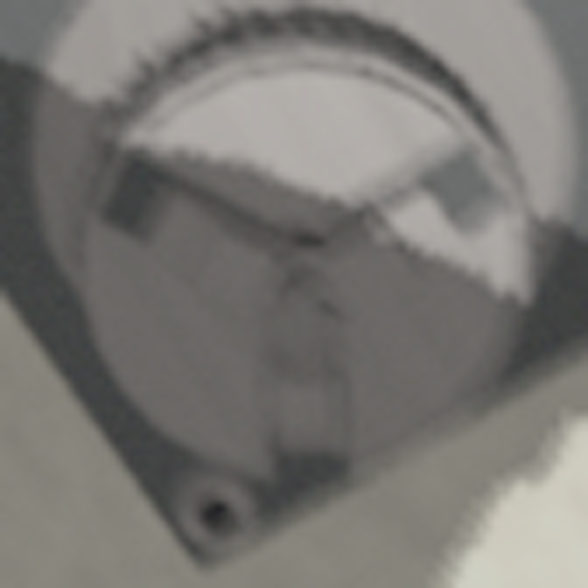

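The picture shows the three jaws drawn in on the bit (centre about 300,270 of the crop), with about 6 mm of slot showing behind each jaw, as expected when tight.

```bash
python3 -m pendant '[[0,0,-5,0,0,0,1],[0,0,-10.5,0,0,0,1],[4,-2,-10.5,0,0,0,1],[20,-12,-10.5,0,0,0,1],[43.5,-25.2,-10.5,0,0,0,1],[43.5,-25.2,-10.5,0,0,0,1],[43.5,-25.2,-10.5,0,0,0,1],[43.5,-25.2,-10.5,0,0,0,1],[43.5,-25.2,-10.5,0,0,0,1],[43.5,-25.2,-10.5,0,0,0,1],[43.5,-25.2,-10.5,0,0,0,1],[43.5,-25.2,-10.5,0,0,0,1]]'; python3 -m pendant '[[0,0,0,0,0,0,1]]'; python3 -c "
from plant import *;s=sense();print(s['q'],s['eef_pos'],s['ee_rot'])"
```

```text
clock: 13.65
eef_pos: [0.5602, 0.2294, 0.2457]
ee_rot: [0.848, 0.53, -0.001, 0.0]
contact_force: [1.4, -0.7, 0.6]
width: 0.0854
grip_force: 0.0
clock: 13.75
eef_pos: [0.5595, 0.2348, 0.2446]
ee_rot: [0.846, 0.534, -0.001, -0.0]
contact_force: [-0.2, 0.4, -0.4]
width: 0.0852
grip_force: 0.0
[-1.23336916  0.64153874  1.16745145  1.67099131 -0.61759784  1.2535216
 -0.37701084] [0.5594917  0.23475965 0.24458259] [ 8.45566032e-01  5.33869827e-01 -1.00503377e-03 -2.88186071e-04]
```

```bash
python3 - <<'E'
from h import *
s=sense();im=snapshot("wrist");C=cam("wrist",s)
cv2.imwrite("pics/w4.png",im[:,:,::-1])
for t,z in(("scope_mid",.1),("stand",.02)):
  for r in search_frame(t,"wrist")[:2]: print(t,np.round(r["box"]),r["p"],atz(C,*r["box"][:2],z).round(4))
print(proj(C,[[.56,.234,.128],[.56,.234,.0]]))
E
```

```text
scope_mid [251. 179.  26.  44.] 0.61 [0.5614 0.2385 0.1   ]
stand [252. 161.  66.  59.] 0.8 [0.5641 0.2418 0.02  ]
stand [396. 372.  23.  23.] 0.66 [ 0.6333 -0.2106  0.02  ]
[[252.10835599 190.07474117]
 [251.47581149 164.7752296 ]]
```

View pics/w4.png

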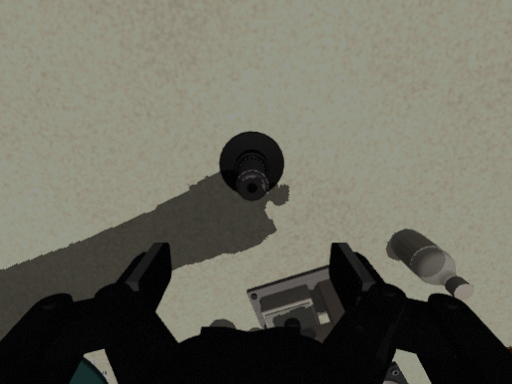

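The scope's top shows at about (252,187) and the disc's centre at (252,162), close to the predicted (252,190) and (251,165).

```bash
python3 - <<'E'
from h import *
s=sense();C=cam("wrist",s)
a=atz(C,252,187,.128);b=atz(C,252,162.5,.01);print(a,b)
m=(a+b)/2; d=np.r_[m[:2],.066]-s["eef_pos"]
print(R.from_quat(s["ee_rot"]).inv().apply(d)*100)
E
```

```text
[0.56263727 0.22823798 0.128     ] [0.56446841 0.22975634 0.01      ]
[ 0.36578038  0.13523759 17.98586149]
```

```bash
python3 - <<'E'
from h import *
s=sense();print(s["eef_pos"],s["ee_rot"],s["q"],s["joint_vel"])
im=snapshot("wrist");C=cam("wrist",s)
for t,z in(("scope_mid",.1),("stand",.01)):
  for r in search_frame(t,"wrist")[:1]: print(t,np.round(r["box"],1),r["p"],atz(C,*r["box"][:2],z).round(4))
g=cv2.cvtColor(im,cv2.COLOR_RGB2GRAY)
s=sense();print(s["eef_pos"])
E
```

```text
[0.56083589 0.22652909 0.24586344] [ 8.48207174e-01  5.29664154e-01 -5.75714843e-04  3.77924827e-04] [-1.22656618  0.63821179  1.17326224  1.67534175 -0.61540794  1.25270812
 -0.37377325] [ 0.02462255 -0.01369874  0.01392145  0.00608947  0.00014382 -0.000724
 -0.00067854]
scope_mid [245.8 173.2  28.2  44.5] 0.75 [0.5601 0.2379 0.1   ]
stand [247.2 154.8  67.2  61.7] 0.82 [0.5632 0.2424 0.01  ]
[0.56120308 0.22572952 0.24644606]
```

```bash
python3 -m pendant '[[0,0,0,0,0,0,1],[0,0,0,0,0,0,1],[0,0,0,0,0,0,1],[0,0,0,0,0,0,1],[0,0,0,0,0,0,1]]';  python3 - <<'E'
from h import *
s=sense();print(s["eef_pos"],np.abs(s["joint_vel"]).max())
im=snapshot("wrist");C=cam("wrist",s)
for t,z in(("scope_mid",.1),("stand",.012)):
  for r in search_frame(t,"wrist")[:1]: print(t,np.round(r["box"],1),r["p"],atz(C,*r["box"][:2],z).round(4))
d=np.array([.561,.237,.066])-s["eef_pos"]; print(R.from_quat(s["ee_rot"]).inv().apply(d)*100)
print(proj(C,[[.561,.237,.128],[.561,.237,.01]])); print(sense()["eef_pos"])
E
```

```text
clock: 14.55
eef_pos: [0.561, 0.2272, 0.2465]
ee_rot: [0.848, 0.53, -0.0, 0.0]
contact_force: [-0.5, 0.5, -0.1]
width: 0.0857
grip_force: 0.0
[0.56098951 0.22718575 0.24648388] 0.001313587354693879
scope_mid [246.3 174.1  30.3  43.9] 0.94 [0.5603 0.2374 0.1   ]
stand [247.7 156.8  64.6  59.3] 0.78 [0.563  0.2408 0.012 ]
[ 0.88301545 -0.42982638 18.04835254]
[[246.77478933 180.64762039]
 [247.61883013 159.58576409]]
[0.5609544  0.2272381  0.24646806]
```

```bash
python3 -m pendant '[[1,-0.4,0,0,0,0,1],[1,-0.4,3,0,0,0,1],[1,-0.4,7,0,0,0,1],[1,-0.4,11,0,0,0,1],[1,-0.4,14,0,0,0,1],[1,-0.4,16.5,0,0,0,1],[1,-0.4,18,0,0,0,1],[1,-0.4,18,0,0,0,1],[1,-0.4,18,0,0,0,1],[1,-0.4,18,0,0,0,1]]' && python3 -m pendant '[[0,0,0,0,0,0,0.5],[0,0,0,0,0,0,0.5],[0,0,0,0,0,0,0.2],[0,0,0,0,0,0,0.2],[0,0,0,0,0,0,0.2],[0,0,0,0,0,0,0.2],[0,0,0,0,0,0,0.2],[0,0,0,0,0,0,0.2]]' 45;  python3 -c "
from plant import *;s=sense();print(s['q'])"
```

```text
clock: 15.7
eef_pos: [0.5625, 0.2383, 0.0678]
ee_rot: [0.848, 0.53, 0.001, 0.0]
contact_force: [0.3, 0.3, -0.6]
width: 0.0853
grip_force: 0.0
clock: 16.5
eef_pos: [0.5621, 0.2379, 0.0669]
ee_rot: [0.848, 0.53, 0.0, 0.0]
contact_force: [-0.2, -0.3, 6.2]
width: 0.0312
grip_force: 43.4
[-1.11748565  0.83176639  0.96795376  1.79382211 -0.82378663  0.978551
 -0.25509817]
```

```bash
python3 -m pendant '[[0,0,-1,0,0,0,0.2],[0,0,-2.5,0,0,0,0.2],[0,0,-4.5,0,0,0,0.2],[0,0,-7,0,0,0,0.2],[0,0,-10,0,0,0,0.2],[0,0,-13,0,0,0,0.2],[0,0,-16,0,0,0,0.2],[0,0,-18,0,0,0,0.2],[0,0,-19.5,0,0,0,0.2],[0,0,-19.5,0,0,0,0.2],[0,0,-19.5,0,0,0,0.2],[0,0,-19.5,0,0,0,0.2]]' 60; python3 - <<'E'
from h import *
s=sense();print(s['q'])
d=np.array([.5962,-.2667,s["eef_pos"][2]])-s["eef_pos"]; print(R.from_quat(s["ee_rot"]).inv().apply(d)*100)
E
```

```text
clock: 17.7
eef_pos: [0.5613, 0.2379, 0.2605]
ee_rot: [0.848, 0.53, -0.001, -0.0]
contact_force: [0.0, 0.4, -1.2]
width: 0.031
grip_force: 57.8
[-1.2346587   0.62534421  1.16748008  1.64563814 -0.59673652  1.2780636
 -0.40793878]
[-4.38207155e+01  2.52680529e+01  2.72657458e-02]
```

```bash
python3 -m pendant '[[-1,0.6,0,0,0,0,0.2],[-3,1.7,0,0,0,0,0.2],[-5.5,3.2,0,0,0,0,0.2],[-8.5,4.9,0,0,0,0,0.2],[-11.5,6.6,0,0,0,0,0.2],[-14.5,8.4,0,0,0,0,0.2],[-17.5,10.1,0,0,0,0,0.2],[-20.5,11.8,0,0,0,0,0.2],[-23.5,13.6,0,0,0,0,0.2],[-26,15,0,0,0,0,0.2],[-28,16.1,0,0,0,0,0.2],[-28,16.1,0,0,0,0,0.2]]' && python3 -m pendant '[[-2,1.1,0,0,0,0,0.2],[-4,2.3,0,0,0,0,0.2],[-6.5,3.8,0,0,0,0,0.2],[-9,5.2,0,0,0,0,0.2],[-11.5,6.7,0,0,0,0,0.2],[-14,8.1,0,0,0,0,0.2],[-15.8,9.2,0,0,0,0,0.2],[-15.8,9.2,0,0,0,0,0.2],[-15.8,9.2,0,0,0,0,0.2],[-15.8,9.2,0,0,0,0,0.2],[-15.8,9.2,0,0,0,0,0.2]]'; python3 - <<'E'
from h import *
s=sense();print(s['q'])
d=np.array([.5962,-.2667,.162])-s["eef_pos"]; print(R.from_quat(s["ee_rot"]).inv().apply(d)*100)
E
```

```text
clock: 18.9
eef_pos: [0.5825, -0.0888, 0.2614]
ee_rot: [0.85, 0.527, -0.0, 0.0]
contact_force: [-0.0, -0.3, -1.7]
width: 0.0305
grip_force: 57.9
clock: 20.0
eef_pos: [0.5973, -0.2656, 0.2614]
ee_rot: [0.848, 0.53, 0.0, -0.0]
contact_force: [-0.2, 0.1, -1.2]
width: 0.0307
grip_force: 58.0
[-0.30075807  0.65853161  1.05475426  1.52625822 -0.58517608  1.30133488
  0.36986723]
[-0.15022892 -0.04756464  9.93952733]
```

```bash
python3 -m pendant '[[-0.1,0,2,0,0,0,0.2],[-0.1,0,4.5,0,0,0,0.2],[-0.1,0,6.5,0,0,0,0.2],[-0.1,0,7.5,0,0,0,0.2],[-0.1,0,8,0,0,0,0.2],[-0.1,0,8,0,0,0,0.2],[-0.1,0,8,0,0,0,0.2],[-0.1,0,8,0,0,0,0.2]]'; python3 - <<'E'
from h import *
s=sense();print(s["eef_pos"]);T=[]
for n in("scene","side","wrist"):
    im=snapshot(n);C=cam(n); e=s["eef_pos"];P=[[e[0],e[1],e[2]-.057],[.5962,-.2667,.094]]
    print(n,proj(C,P).round(1).tolist())
    for t in("bit_tip","scope_mid"):
        for r in search_frame(t,n)[:2]: print(n,t,np.round(r["box"],1),round(r["p"],2))
    u,v=proj(C,P)[1].astype(int); c=im[max(0,v-50):v+25,max(0,u-40):u+40,::-1]; print(u-40,v-50)
    c=np.clip(255*(c/255.)**.5,0,255).astype(np.uint8); T.append(cv2.resize(c,(400,375),interpolation=cv2.INTER_CUBIC))
cv2.imwrite("pics/f1.png",np.hstack(T[:2]));cv2.imwrite("pics/f1w.png",T[2])
E
```

```text
clock: 20.8
eef_pos: [0.5969, -0.2677, 0.1824]
ee_rot: [0.848, 0.53, 0.0, 0.0]
contact_force: [-0.2, -0.0, -0.7]
width: 0.0307
grip_force: 58.0
[ 0.59691471 -0.26770246  0.18236379]
scene [[154.5, 180.1], [156.5, 189.8]]
scene scope_mid [152.8 159.7  13.1  47.2] 0.74
116 139
side [[358.9, 271.8], [354.9, 287.5]]
side scope_mid [366.  239.2  35.6  80.4] 0.91
314 237
wrist [[251.9, 211.7], [250.4, 198.4]]
wrist bit_tip [251.2 190.5  12.8  16.8] 0.47
210 148
```

View pics/f1.png

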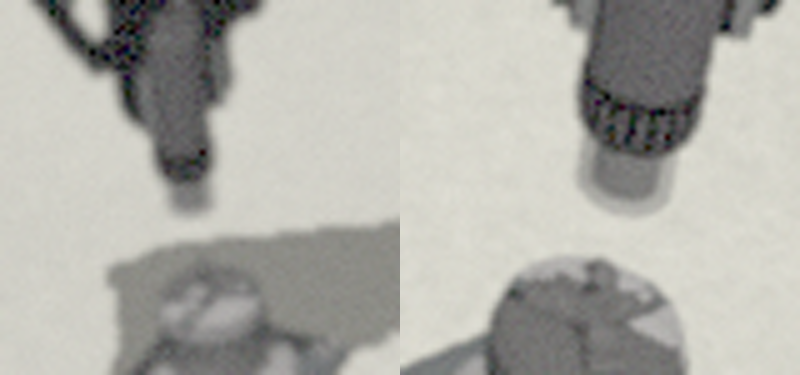

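View f1w.

In scene (left) the nose is at about (154,181) and the point at (157,191). In side (right) the nose is at about (359,275) and the point at (355,289). The columns agree with the predictions to within about a pixel.

```bash
python3 - <<'E'
from h import *
C=cam("wrist",dict(eef_pos=[.5971,-.2684,.1577],ee_rot=[.823,.567,.002,.003]))
print([atz(C,148+x/3,100+y/3,.008).round(4) for x,y in((355,85),(143,193),(253,387),(453,291),(301,239))])
print(atz(C,148+300/3,100+308/3,.092), "ring top", atz(C,148+300/3,100+287/3,.067))
E
```

```text
[array([ 0.6334, -0.2212,  0.008 ]), array([ 0.5489, -0.2295,  0.008 ]), array([ 0.5573, -0.3147,  0.008 ]), array([ 0.6422, -0.3053,  0.008 ]), array([ 0.5961, -0.266 ,  0.008 ])]
[ 0.59639574 -0.26372624  0.092     ] ring top [ 0.59570609 -0.26562397  0.067     ]
```

View pics/f1w.png

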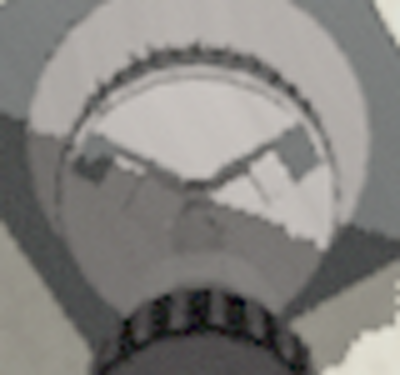

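```bash
python3 - <<'E'
from h import *
s=sense();C=cam("wrist",s);e=np.array(s["eef_pos"]);M=R.from_quat(s["ee_rot"]).as_matrix()
print(proj(C,[e+M@[.013+k,0,.057] for k in(-.003,0,.003)]).round(1).tolist(), "barrel lower edge z24:",proj(C,[e+M@[.016+k,0,.033] for k in(-.003,0,.003)]).round(1).tolist())
d=np.array([.5961,-.2664,.161])-e; print(e,M.T@d*100)
E
```

```text
[[251.5, 199.1], [251.6, 195.4], [251.6, 191.7]] barrel lower edge z24: [[251.8, 206.0], [251.8, 201.9], [251.8, 197.7]]
[ 0.59664907 -0.26754128  0.18158197] [ 0.078533   -0.09969442  2.05818122]
```

```bash
python3 -m pendant '[[0.3,-0.1,0,0,0,0,0.2],[0.3,-0.1,0.5,0,0,0,0.2],[0.3,-0.1,1,0,0,0,0.2],[0.3,-0.1,1.5,0,0,0,0.2],[0.3,-0.1,1.8,0,0,0,0.2],[0.3,-0.1,2,0,0,0,0.2],[0.3,-0.1,2,0,0,0,0.2],[0.3,-0.1,2,0,0,0,0.2],[0.3,-0.1,2,0,0,0,0.2],[0.3,-0.1,2,0,0,0,0.2],[0.3,-0.1,2,0,0,0,0.2]]'; python3 - <<'E'
from h import *
s=sense();print(s["eef_pos"],np.abs(s["joint_vel"]).max());T=[]
for n in("scene","side"):
    im=snapshot(n);C=cam(n)
    u,v=proj(C,[[.5962,-.2667,.094]])[0].astype(int); c=im[v-50:v+25,u-40:u+40,::-1]
    c=np.clip(255*(c/255.)**.5,0,255).astype(np.uint8); T.append(cv2.resize(c,(400,375),interpolation=cv2.INTER_CUBIC))
cv2.imwrite("pics/f2.png",np.hstack(T)); print(sense()["eef_pos"])
E
```

```text
clock: 22.35
eef_pos: [0.5971, -0.2644, 0.1616]
ee_rot: [0.848, 0.53, 0.0, 0.0]
contact_force: [-0.8, 0.2, -1.8]
width: 0.0308
grip_force: 58.0
[ 0.59707701 -0.26443542  0.16163376] 0.001229176722750569
[ 0.59705402 -0.26439451  0.16159928]
```

View pics/f2.png

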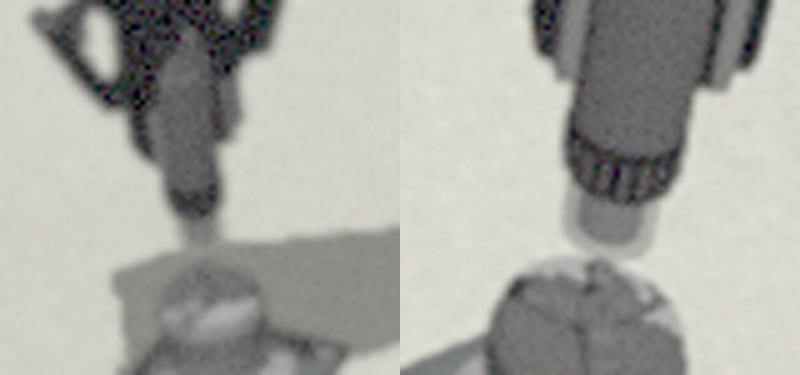

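The nose sits centred just above the point: side view nose (609,238), point (600,262), a gap of about 1 cm. Scene view agrees.

```bash
python3 -c "
from plant import *
print(finish_job())"
```

```text
the job is handed in; nothing more can be done
None
```

I handed the job in at about 22 s of the 64 s allowed, without a verdict back. The jaws look closed on the bit, but I could not read the ring angle or jaw force. The microscope is held upright and still, about 1 cm above the point and centred to within a few millimetres, and the press and bottles were given wide clearance.

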